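# Return the check weights to their case

## Robot

A 7-joint arm with a two-finger parallel gripper is mounted at the origin on a cart in front of the work surface, level with it; the furniture and walls round the work are solid. World frame = base frame: x ahead of the robot, y to its left, z up, the work surface at z = 0. Lengths are in m, angles in degrees, forces in N, time in s.
With the tool pointing down it reaches from about 0.425 to 0.875 m from the base axis. Payload 4.7 kg.
Tool frame: the origin (TCP) lies between the finger pads; the fingertips stand 8 mm ahead of it and the grasp point (between the pads) lies 11 mm behind it (env.tip_extent is the distance from the TCP to the fingertips, in m); z points along the fingers, y is the line along which they close (so a half turn about z gives the same grasp; the last joint's range is limited). The gripper opens to 87 mm and grips with 3 to 60 N. Pads are 19 mm wide; open, the fingers measure 117 mm over their backs; the gripper's body (75 mm by 190 mm) begins 51 mm behind the grasp point.
Start: joints at [-64.223, 18.392, -4.016, 83.108, 1.295, 78.541, -3.26], TCP at [0.274, 0.589, 0.231] pointing down, gripper open.
Joint ranges: [-163.93, 163.93], [-17.29, 119.83], [-79.2, 71.16], [3.27, 140.29], [-89.18, 269.18], [5.43, 117.66], [-154.24, 154.24]. Speed limits (degrees/s): [147.25, 147.25, 180, 180, 180, 180, 180].

## Interface

Orientations are given as [roll, pitch, yaw] about the fixed x, y, z axes, in that order (R = Rz(yaw) Ry(pitch) Rx(roll)).
In Python, from cell import sensors, vision, workorder, env gives the robot as it stands.
- The arm moves only by the tool drive_tool, never from a script. Its argument "moves" is a list of rows, each an object of numbers: "x", "y", "z": the shift along the tool's x, y, z in mm; "rx", "ry", "rz": the turn, a rotation vector about the tool's x, y, z in rad; "fingers": the closure, from -1 (fully open) to 1 (shut). In form: [{"x": .., "y": .., "z": .., "rx": .., "ry": .., "rz": .., "fingers": ..}, ...]. A call has 1 to 20 rows; each row is the pose to reach, as a shift and turn from the pose commanded when the call began, along the tool's axes at that moment; what a row does not reach only later rows make up. A row lasts 1/8 s, in which the tool goes at most 62.5 mm and 10.7 degrees, less where a joint would pass 70% of its speed; a pose out of reach is approached as far as the arm can. A call with a gripper value outside its range is refused whole. The fingers move at their own pace and stop on an object; "force" is the grip in N (left out, the last holds). Time passes only in rows, so rows that repeat a pose let the fingers close. It gives the time, the measured TCP pose, the force, the opening and the grip force at its end, in the units of the state.
- sensors.get_obs(): the state, without advancing time (a new reading comes with each control period).
- vision.read_camera(name): name is "scene" or "top" or "wrist"; returns a dict with "image" (480x640x3 uint8, red, green, blue), "fx", "fy", "cx", "cy" (pixels), "R" (3x3) and "t" (3): a world point X has camera coordinates R X + t. Camera axes: x right, y down, z forward; pixel columns grow to the right and rows downward; lengths in m; the calibration is good to about 2 mm. A picture is of the moment at which its call begins. There is no depth.
- workorder.sign_off(): hands the job in; it is judged then, once.
The state is a dict: "time_s": time; "qpos": joint angles; "joint_velocities": joint speeds; "effort": joint torques, N m; "tool_pos": TCP position; "tool_rot": TCP orientation; "force": force on the tool from outside, world axes, zero at the start; "wrist_torque": the same for the moment, N m; "grip_width": finger opening in m; "grasp_force": force on a finger pad.
Only numpy, scipy, OpenCV 4.12 (cv2) and the standard library are available. Lean on these libraries where they do the work, as an engineer would, in place of code of your own. Each camera call takes 0.05 s, during which the arm holds its last target. There are 200 camera calls.

## Task

The balance has been checked and its four knobbed steel check weights are still standing about the worktop: put them back in their open wooden case, each upright and right down in the well that is made for it. Set them down, do not drop them, and leave the spacer sleeve and the levelling foot that look like them standing where they are.

Things in the scene. Friction and masses are not known exactly. Their poses are not given: they have to be found in the camera images.
- weight_500: The largest check weight (500 g), loose, standing on the worktop: a bright steel cylinder with a round lifting knob on a thin neck. Body 40 mm in diameter and 44 mm tall; knob 24 mm in diameter, its straight side 17 mm tall, ending at the top; 68 mm tall in all. Origin at the centre of the underside, z up along the weight. Easily lifted by the knob from above.
- weight_200: The second largest check weight (200 g), loose, standing on the worktop: a bright steel cylinder with a round lifting knob on a thin neck. Body 30 mm in diameter and 33 mm tall; knob 19 mm in diameter, its straight side 14 mm tall, ending at the top; 52 mm tall in all. Origin at the centre of the underside, z up along the weight. Easily lifted by the knob from above.
- weight_100: The second smallest check weight (100 g), loose, standing on the worktop: a bright steel cylinder with a round lifting knob on a thin neck. Body 24 mm in diameter and 26 mm tall; knob 15 mm in diameter, its straight side 11 mm tall, ending at the top; 41 mm tall in all. Origin at the centre of the underside, z up along the weight. Easily lifted by the knob from above.
- weight_50: The smallest check weight (50 g), loose, standing on the worktop: a bright steel cylinder with a round lifting knob on a thin neck. Body 18 mm in diameter and 19 mm tall; knob 12 mm in diameter, its straight side 10 mm tall, ending at the top; 32 mm tall in all. Origin at the centre of the underside, z up along the weight. Easily lifted by the knob from above.
- well_500: Well for the largest weight: one of four black blocks, 62.5 mm square, 30 mm high, set 2 x 2 in any order in the wooden case (fixed; 139 mm square, rim 38 mm above the worktop). Round well in the middle of its top, 50 mm in diameter, 22 mm deep, 2 mm chamfer. Origin at the centre of the block's underside, 5.5 mm above the worktop; flat floor at z = 8 mm; x, y along the sides.
- well_200: Well for the second largest weight: one of four black blocks, 62.5 mm square, 30 mm high, set 2 x 2 in any order in the wooden case (fixed; 139 mm square, rim 38 mm above the worktop). Round well in the middle of its top, 40 mm in diameter, 18 mm deep, 2 mm chamfer. Origin at the centre of the block's underside, 5.5 mm above the worktop; flat floor at z = 12 mm; x, y along the sides.
- well_100: Well for the second smallest weight: one of four black blocks, 62.5 mm square, 30 mm high, set 2 x 2 in any order in the wooden case (fixed; 139 mm square, rim 38 mm above the worktop). Round well in the middle of its top, 34 mm in diameter, 16 mm deep, 2 mm chamfer. Origin at the centre of the block's underside, 5.5 mm above the worktop; flat floor at z = 14 mm; x, y along the sides.
- well_50: Well for the smallest weight: one of four black blocks, 62.5 mm square, 30 mm high, set 2 x 2 in any order in the wooden case (fixed; 139 mm square, rim 38 mm above the worktop). Round well in the middle of its top, 28 mm in diameter, 14 mm deep, 2 mm chamfer. Origin at the centre of the block's underside, 5.5 mm above the worktop; flat floor at z = 16 mm; x, y along the sides.
- spacer_sleeve: Look-alike, not a weight: a plain steel sleeve with an 18 mm bore right through it and no knob, 31 mm in diameter, 46 mm tall, loose, standing. Origin at the centre of the underside. (Not listed: on the left, between x 0.45 and 0.73 m, y 0.20 and 0.58 m, stands a bench press up to 325 mm tall: go round it or over it.)
- levelling_foot: Look-alike, not a weight: a machine's levelling foot, a flat steel disc 40 mm in diameter with a hexagon nut and a thin threaded stud (10 mm) on top, 56 mm tall, loose, standing. Origin at the centre of the underside. (A battery cell, 26 x 48 mm, stands among these things too; all are over 70 mm apart, centre to centre.)
Things that resemble listed ones, but are neither listed nor needed, are in the scene too. Leave any orange look-alike of the weight_50 alone.

How it is judged:
By the outcome, as a careful person would: the job done as asked, in the order asked, and still so for the second after the job is handed in, with the robot touching nothing.
It also fails if it takes over 99 s, if anything falls off the work surface, if the arm or the gripper's body presses on something with over 40 N, if the wrist force passes 120 N, or if a joint passes its speed limit or range.

## Working session

There is one attempt and no reset: what is moved stays moved. The work goes in short steps, Python scripts to look and compute and a tool call to move; the robot and the scene stay as the last step left them, time stands still between calls to the robot, and variables do not carry over. Pictures are saved under pics/ and viewed, at most 14 in all, crops included, and the job is handed in when it is done.

Besides the shell and the picture viewer there is one more tool, called after "Request:" as a command line: name --argument value ..., lists and objects as JSON in quotes. drive_tool: Moves the arm, as the interface text tells. Its arguments: {"type":"object","properties":{"moves":{"type":"array"},"force":{"type":"number"}},"required":["moves"]}

```bash
mkdir -p pics; ls
cat > h.py <<'E'
from cell import sensors, vision, workorder, env
import numpy as np, cv2
def shot(name,fn):
    c=vision.read_camera(name); cv2.imwrite('pics/'+fn,c['image'][:,:,::-1]); np.save('pics/'+fn+'.npy',c,allow_pickle=True); return c
def load(fn): return np.load('pics/'+fn+'.npy',allow_pickle=True).item()
def pix2w(c,u,v,z):
    R=np.array(c['R']);t=np.array(c['t'])
    d=R.T@np.array([(u-c['cx'])/c['fx'],(v-c['cy'])/c['fy'],1]);o=-R.T@t
    return o+d*(z-o[2])/d[2]
def w2pix(c,X):
    p=np.array(c['R'])@np.array(X)+np.array(c['t']); return c['fx']*p[0]/p[2]+c['cx'],c['fy']*p[1]/p[2]+c['cy']
E
python3 - <<'E'
from h import *
for n in('top','scene'):
    c=shot(n,n+'0.png'); print(n,-np.array(c['R']).T@c['t'],c['fx'])
o=sensors.get_obs();print(o)
E
```

```text
pics
top [ 0.37036373 -0.09015017  0.86349791] 434.806480866717
scene [ 0.15193197 -0.60387747  0.57476358] 465.0030551987479
{'time_s': 0.1, 'qpos': array([-64.22233465,  18.43374244,  -4.01711531,  83.16775208,
         1.29660965,  78.540223  ,  -3.25979421]), 'joint_velocities': array([-0.07652578, -0.14337146,  0.09533402, -0.12600283,  0.00114003,
        0.13938029, -0.02854503]), 'effort': array([-4.80243816e-04, -4.92572987e+01, -4.06001648e-01, -3.13399816e+01,
       -6.40755636e-02,  3.95277177e-02,  1.09315031e-04]), 'tool_pos': array([0.27422774, 0.58879595, 0.22958462]), 'tool_rot': array([-1.79903610e+02,  6.50554840e-03,  1.55033961e+02]), 'force': array([ 0.24234341, -0.38440544, -0.23538997]), 'wrist_torque': array([-0.04340726, -0.04253883,  0.06342483]), 'grasp_force': 0.0, 'grip_width': 0.08707448927285073}
```

View pics/top0.png

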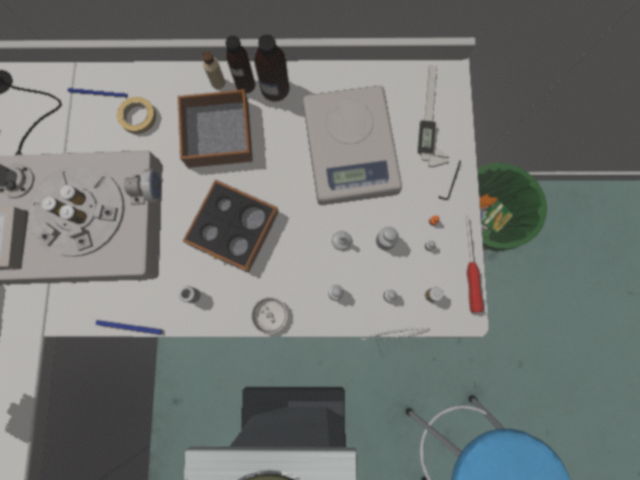

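View pics/scene0.png

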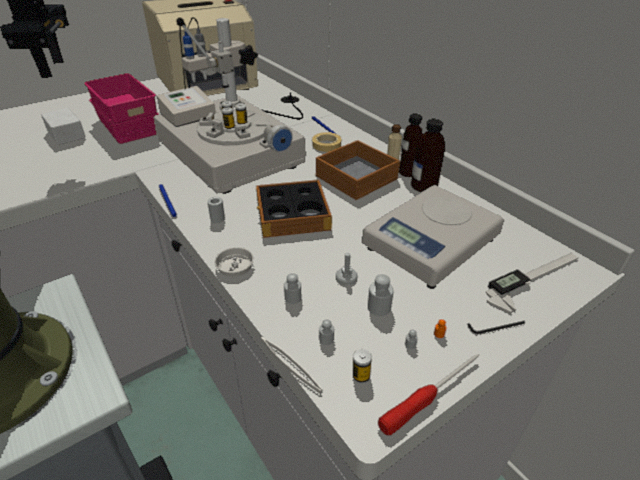

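Run:
```python
from h import *
t=load('top0.png')['image'];s=load('scene0.png')['image']
a=cv2.resize(t[175:275,180:280],(400,400),interpolation=cv2.INTER_CUBIC)
b=cv2.resize(t[205:305,320:445],(500,400),interpolation=cv2.INTER_CUBIC)
cv2.imwrite('pics/c1.png',np.hstack([a[:, :300+0] if 0 else a,b])[:,:800,::-1] if 0 else cv2.resize(np.hstack([a,b])[:,:,::-1],(800,356)))
a=cv2.resize(s[260:390,270:470],(800,520),interpolation=cv2.INTER_CUBIC)
cv2.imwrite('pics/c2.png',a[:,:,::-1])
```

```text
(no output)
```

View pics/c1.png

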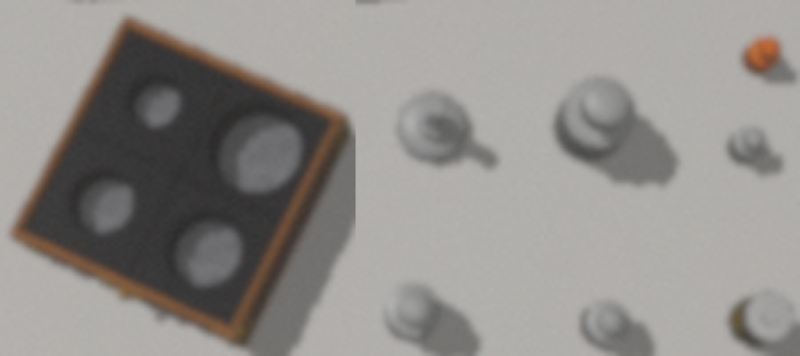

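View pics/c2.png

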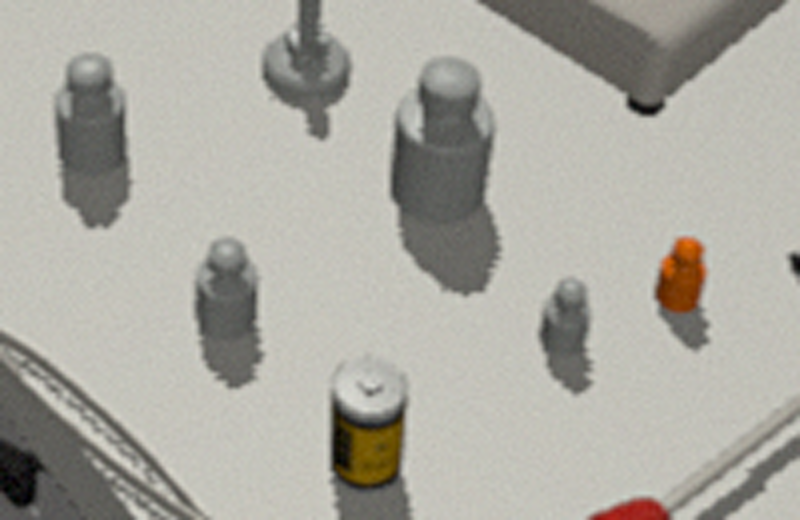

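Top view: 500 at (388,237), 200 at (336,293), 100 at (390,296) and 50 at (431,245). Look-alikes: orange copy (434,220), foot (343,240), battery (435,294) and sleeve (190,295). The close crops confirm the four knobbed grey weights. Wells by diameter in the crop: 500 at right, 200 at bottom, 100 at left, 50 at top.

Run:
```python
from h import *
t=load('top0.png');s=load('scene0.png')
k=3.556
A=lambda u,v:(180+u/k-.4,175+v/k-.4)
B=lambda u,v:(320+(u-355.6)/k-.4,205+v/k-.4)
S=lambda u,v:(270+u/4-.4,260+v/4-.4)
for n,tp,sp,h in(('500',(607,100),(449,74),.068),('200',(414,301),(90,66),.052),('100',(609,320),(228,250),.041),('50',(752,140),(571,289),.032)):
    print(n,pix2w(t,*B(*tp),h).round(4),pix2w(s,*S(*sp),h).round(4))
print('foot',pix2w(t,*B(432,128),0.005).round(3),'orange',pix2w(t,*B(762,55),.02).round(3),'batt',pix2w(t,*B(768,318),.048).round(3))
P=[pix2w(t,*A(*q),.038)[:2] for q in((127,18),(346,117),(241,338),(13,233))]
P=np.array(P);c=P.mean(0);print('corners',P.round(4),'c',c.round(4),[np.linalg.norm(P[i]-P[(i+1)%4]).round(4) for i in range(4)])
e=P[1]-P[0]+P[2]-P[3]; print('yaw',np.degrees(np.arctan2(e[1],e[0])))
for n,q in(('500',(260,153)),('200',(209,252)),('100',(105,205)),('50',(157,104))):print(n,pix2w(t,*A(*q),.0335).round(4))
e/=np.linalg.norm(e);f=np.array([e[1],-e[0]])  # f: from 0 to 3?
if f@(P[3]-P[0])<0:f=-f
for n,a,b in(('500',1,-1),('200',1,1),('100',-1,1),('50',-1,-1)):print(n,(c+.03125*(a*e+b*f)).round(4))
```

```text
500 [ 0.5471 -0.2221  0.068 ] [ 0.5455 -0.2261  0.068 ]
200 [ 0.443  -0.1204  0.052 ] [ 0.4407 -0.126   0.052 ]
100 [ 0.434  -0.2237  0.041 ] [ 0.4346 -0.2305  0.041 ]
50 [ 0.5326 -0.3063  0.032 ] [ 0.5332 -0.3136  0.032 ]
foot [ 0.545 -0.133  0.005] orange [ 0.583 -0.317  0.02 ] batt [ 0.434 -0.306  0.048]
corners [[ 0.663   0.1183]
 [ 0.605  -0.0059]
 [ 0.4818  0.0486]
 [ 0.5397  0.1754]] c [0.5724 0.0841] [np.float64(0.1371), np.float64(0.1348), np.float64(0.1395), np.float64(0.1358)]
yaw -114.78529398405148
500 [0.5857 0.0419 0.0335]
200 [0.5299 0.0684 0.0335]
100 [0.5563 0.1268 0.0335]
50 [0.6141 0.1004 0.0335]
500 [0.5876 0.0426]
200 [0.5309 0.0688]
100 [0.5571 0.1256]
50 [0.6138 0.0994]
```

Request:
drive_tool --moves '[{"z": -60},{"z": -120},{"z": -180},{"z": -210},{"z": -210}]'

```text
invalid input at $.moves[0]: expected keys x, y, z, rx, ry, rz, fingers
```

```bash
cat >> h.py <<'E'
from scipy.spatial.transform import Rotation as Ro
def delta(x,y,z,yaw=None):
    o=sensors.get_obs();R=Ro.from_euler('xyz',o['tool_rot'],degrees=True)
    d=R.inv().apply(np.array([x,y,z])-o['tool_pos'])*1000
    if yaw is None: yaw=o['tool_rot'][2]
    r=(R.inv()*Ro.from_euler('xyz',[180,0,yaw],degrees=True)).as_rotvec()
    return d.round(1),r.round(3)
E
python3 - <<'E'
from h import *
o=sensors.get_obs();print(o['tool_pos'],o['tool_rot'],o['time_s'])
print(delta(.4,.3,.44,110),delta(.5,-.15,.44,70))
E
```

```text
[0.27422774 0.58879595 0.22958462] [-1.79903610e+02  6.50554840e-03  1.55033961e+02] 0.1
(array([-235.9, -209.1, -210. ]), array([-0.002,  0.001,  0.786])) (array([-516.5, -574.8, -209.4]), array([-1.000e-03,  1.000e-03,  1.484e+00]))
```

Request:
drive_tool --moves '[{"x": 0,"y": 0,"z": -60,"rx": 0,"ry": 0,"rz": 0,"fingers": -1},{"x": 0,"y": 0,"z": -120,"rx": 0,"ry": 0,"rz": 0,"fingers": -1},{"x": 0,"y": 0,"z": -180,"rx": 0,"ry": 0,"rz": 0,"fingers": -1},{"x": 0,"y": 0,"z": -210,"rx": 0,"ry": 0,"rz": 0,"fingers": -1},{"x": 0,"y": 0,"z": -210,"rx": 0,"ry": 0,"rz": 0,"fingers": -1}]'

```text
time_s: 0.72
tool_pos: [0.2746, 0.5899, 0.4433]
tool_rot: [179.7, -0.0, 155.0]
force: [-0.2, 0.8, -0.2]
grip_width: 0.0869
grasp_force: 0.0
```

Request:
drive_tool --moves '[{"x": -40,"y": -35,"z": 0,"rx": 0,"ry": 0,"rz": 0.13,"fingers": -1},{"x": -80,"y": -70,"z": 0,"rx": 0,"ry": 0,"rz": 0.26,"fingers": -1},{"x": -120,"y": -105,"z": 0,"rx": 0,"ry": 0,"rz": 0.39,"fingers": -1},{"x": -160,"y": -140,"z": 0,"rx": 0,"ry": 0,"rz": 0.52,"fingers": -1},{"x": -200,"y": -175,"z": 0,"rx": 0,"ry": 0,"rz": 0.65,"fingers": -1},{"x": -236,"y": -209,"z": 0,"rx": 0,"ry": 0,"rz": 0.786,"fingers": -1},{"x": -271,"y": -255,"z": 0,"rx": 0,"ry": 0,"rz": 0.87,"fingers": -1},{"x": -306,"y": -301,"z": 0,"rx": 0,"ry": 0,"rz": 0.96,"fingers": -1},{"x": -341,"y": -347,"z": 0,"rx": 0,"ry": 0,"rz": 1.05,"fingers": -1},{"x": -376,"y": -393,"z": 0,"rx": 0,"ry": 0,"rz": 1.14,"fingers": -1},{"x": -411,"y": -439,"z": 0,"rx": 0,"ry": 0,"rz": 1.23,"fingers": -1},{"x": -446,"y": -485,"z": 0,"rx": 0,"ry": 0,"rz": 1.32,"fingers": -1},{"x": -481,"y": -530,"z": 0,"rx": 0,"ry": 0,"rz": 1.41,"fingers": -1},{"x": -516,"y": -575,"z": 0,"rx": 0,"ry": 0,"rz": 1.484,"fingers": -1},{"x": -516,"y": -575,"z": 0,"rx": 0,"ry": 0,"rz": 1.484,"fingers": -1},{"x": -516,"y": -575,"z": 0,"rx": 0,"ry": 0,"rz": 1.484,"fingers": -1}]'

```text
time_s: 2.72
tool_pos: [0.4992, -0.1489, 0.439]
tool_rot: [-179.8, -0.0, 70.0]
force: [0.4, 0.7, -0.5]
grip_width: 0.087
grasp_force: 0.0
```

Run:
```python
from h import *
o=sensors.get_obs();print(o['tool_pos'],o['tool_rot'],o['time_s'])
c=shot('wrist','w1.png');print(-np.array(c['R']).T@c['t'],c['fx'])
for p in((.547,-.222,.068),(.443,-.12,.052),(.434,-.224,.041),(.5326,-.3063,.032)):print(w2pix(c,p))
```

```text
[ 0.49918124 -0.14892786  0.4390179 ] [-1.79842205e+02 -1.55283051e-03  7.00462952e+01] 2.725
[ 0.52399627 -0.08076599  0.59139894] 364.05167567125284
(np.float64(371.16501780346505), np.float64(224.46371274445596))
(np.float64(281.3597428045184), np.float64(182.043467205505))
(np.float64(301.2387163257313), np.float64(245.39307688817485))
(np.float64(375.90093903261203), np.float64(269.48233547507255))
```

View pics/w1.png

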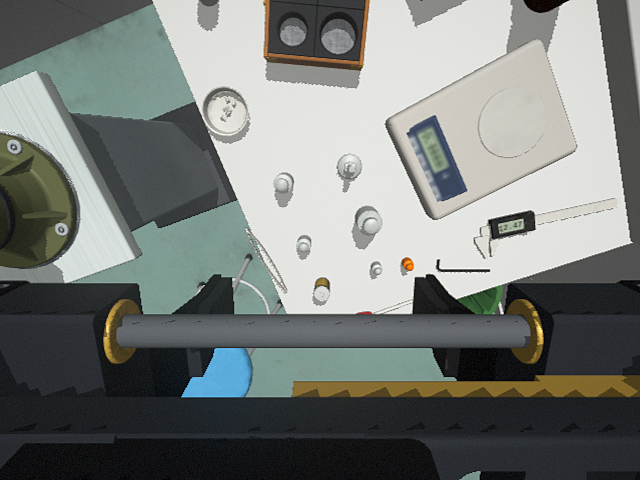

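Wrist view: the weights sit at 500 (370,221), 200 (285,182), 100 (305,243) and 50 (377,268), with the orange copy at (407,264). All within a few pixels of prediction. Going closer to the 500.

Run:
```python
from h import *
print(delta(.533,-.260,.20,70))
```

```text
(array([-93.9,  70.1, 239.2]), array([-0.002, -0.   ,  0.003]))
```

Request:
drive_tool --moves '[{"x": -18,"y": 14,"z": 48,"rx": 0,"ry": 0,"rz": 0,"fingers": 0},{"x": -36,"y": 28,"z": 96,"rx": 0,"ry": 0,"rz": 0,"fingers": 0},{"x": -54,"y": 42,"z": 144,"rx": 0,"ry": 0,"rz": 0,"fingers": 0},{"x": -74,"y": 56,"z": 192,"rx": 0,"ry": 0,"rz": 0,"fingers": 0},{"x": -94,"y": 70,"z": 239,"rx": 0,"ry": 0,"rz": 0,"fingers": 0},{"x": -94,"y": 70,"z": 239,"rx": 0,"ry": 0,"rz": 0,"fingers": 0},{"x": -94,"y": 70,"z": 239,"rx": 0,"ry": 0,"rz": 0,"fingers": 0}]'

```text
time_s: 3.65
tool_pos: [0.5342, -0.2604, 0.2027]
tool_rot: [179.9, -0.1, 70.1]
force: [0.1, 0.2, -0.0]
grip_width: 0.0441
grasp_force: 0.0
```

```bash
cat >> h.py <<'E'
def knob(c,X,r):  # X predicted knob top centre, r radius: Hough candidates
    u,v=w2pix(c,X);d=(np.array(c['R'])@np.array(X)+c['t'])[2];pr=c['fx']*r/d
    g=cv2.cvtColor(c['image'],cv2.COLOR_RGB2GRAY);m=int(pr*3+12);x0=max(0,int(u-m));y0=max(0,int(v-m))
    k=cv2.resize(g[y0:int(v+m),x0:int(u+m)],None,fx=4,fy=4,interpolation=cv2.INTER_CUBIC)
    k=cv2.GaussianBlur(k,(5,5),0)
    H=cv2.HoughCircles(k,cv2.HOUGH_GRADIENT,1,8,param1=80,param2=12,minRadius=int(4*pr*.85),maxRadius=int(4*pr*1.15))
    out=[] if H is None else [(x0+a/4-.4,y0+b/4-.4,q/4) for a,b,q in H[0][:4]]
    return (u,v,pr),out,(x0,y0)
E
python3 - <<'E'
from h import *
print(sensors.get_obs()['tool_pos'])
c=shot('wrist','w2.png')
im=c['image'][:,:,::-1].copy()
for n,p,r in(('500',(.547,-.222,.068),.012),('200',(.443,-.12,.052),.0095),('100',(.434,-.224,.041),.0075),('50',(.5326,-.3063,.032),.006)):
    a,o,_=knob(c,p,r);print(n,np.round(a,1),np.round(o,1).tolist(),[pix2w(c,q[0],q[1],p[2]).round(4).tolist() for q in o])
    for q in o[:1]: cv2.circle(im,(int(q[0]),int(q[1])),int(q[2]),(0,0,255),1)
cv2.imwrite('pics/w2m.png',im)
E
```

```text
[ 0.5341533  -0.26036035  0.20268081]
500 [322.  179.4  15.3] [[322.70001220703125, 181.6999969482422, 14.800000190734863], [324.0, 185.6999969482422, 17.100000381469727], [321.70001220703125, 184.1999969482422, 15.699999809265137], [322.0, 171.6999969482422, 17.399999618530273]] [[0.5469, -0.2239, 0.068], [0.5468, -0.2272, 0.068], [0.5455, -0.2255, 0.068], [0.549, -0.2164, 0.068]]
200 [152.2  98.9  12.2] [[155.0, 105.0, 12.5], [152.6999969482422, 107.5, 13.600000381469727], [157.5, 107.5, 12.800000190734863], [155.0, 107.19999694824219, 11.300000190734863]] [[0.443, -0.1247, 0.052], [0.4405, -0.1258, 0.052], [0.444, -0.1271, 0.052], [0.4422, -0.1262, 0.052]]
100 [202.6 221.8   8.5] [[207.5, 225.6999969482422, 8.0], [221.6999969482422, 217.5, 8.699999809265137], [208.5, 218.6999969482422, 8.199999809265137], [220.5, 215.0, 9.300000190734863]] [[0.4365, -0.2287, 0.041], [0.4515, -0.2261, 0.041], [0.44, -0.2232, 0.041], [0.4514, -0.2237, 0.041]]
50 [338.2 265.2   6.4] [[341.5, 268.0, 6.800000190734863], [340.0, 263.5, 7.099999904632568], [342.5, 257.20001220703125, 5.699999809265137]] [[0.5346, -0.31, 0.032], [0.5348, -0.3053, 0.032], [0.539, -0.3002, 0.032]]
```

View pics/w2m.png

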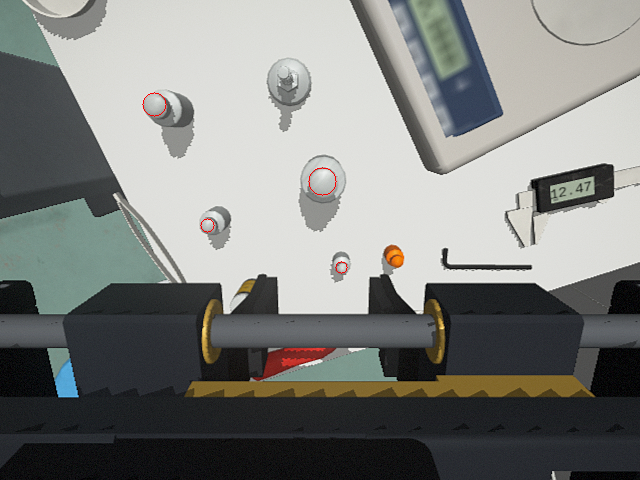

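The wrist view shows the red circles sitting on the knob tops: 500 (323,182), 200 (155,105), 100 (208,226), 50 (342,268). The 500 is centred between the fingers (273 and 370).

Run:
```python
from h import *
print(delta(.5467,-.2243,.056,70))
```

```text
(array([ 38.1,  -1.3, 147.5]), array([ 0.003, -0.001,  0.003]))
```

Request:
drive_tool --moves '[{"x": 19,"y": -1,"z": 30,"rx": 0,"ry": 0,"rz": 0,"fingers": 0},{"x": 38,"y": -1,"z": 60,"rx": 0,"ry": 0,"rz": 0,"fingers": 0},{"x": 38,"y": -1,"z": 90,"rx": 0,"ry": 0,"rz": 0,"fingers": 0},{"x": 38,"y": -1,"z": 115,"rx": 0,"ry": 0,"rz": 0,"fingers": 0},{"x": 38,"y": -1,"z": 135,"rx": 0,"ry": 0,"rz": 0,"fingers": 0},{"x": 38,"y": -1,"z": 147,"rx": 0,"ry": 0,"rz": 0,"fingers": 0},{"x": 38,"y": -1,"z": 147,"rx": 0,"ry": 0,"rz": 0,"fingers": 0},{"x": 38,"y": -1,"z": 147,"rx": 0,"ry": 0,"rz": 0,"fingers": 0}]'

```text
time_s: 4.7
tool_pos: [0.5459, -0.2264, 0.0555]
tool_rot: [179.9, -0.0, 70.0]
force: [0.4, -0.4, 0.2]
grip_width: 0.0437
grasp_force: 0.0
```

Request:
drive_tool --moves '[{"x": 2,"y": 0,"z": 0,"rx": 0,"ry": 0,"rz": 0,"fingers": 0.25},{"x": 2,"y": 0,"z": 0,"rx": 0,"ry": 0,"rz": 0,"fingers": 0.4},{"x": 2,"y": 0,"z": 0,"rx": 0,"ry": 0,"rz": 0,"fingers": 0.6},{"x": 2,"y": 0,"z": 0,"rx": 0,"ry": 0,"rz": 0,"fingers": 0.8},{"x": 2,"y": 0,"z": 0,"rx": 0,"ry": 0,"rz": 0,"fingers": 1},{"x": 2,"y": 0,"z": 0,"rx": 0,"ry": 0,"rz": 0,"fingers": 1}]' --force 30

```text
time_s: 5.45
tool_pos: [0.5466, -0.2244, 0.0549]
tool_rot: [179.9, -0.0, 70.0]
force: [2.5, -0.0, 0.4]
grip_width: 0.023
grasp_force: 30.0
```

Request:
drive_tool --moves '[{"x": 0,"y": 0,"z": -10,"rx": 0,"ry": 0,"rz": 0,"fingers": 1},{"x": 0,"y": 0,"z": -30,"rx": 0,"ry": 0,"rz": 0,"fingers": 1},{"x": 0,"y": 0,"z": -60,"rx": 0,"ry": 0,"rz": 0,"fingers": 1},{"x": 0,"y": 0,"z": -90,"rx": 0,"ry": 0,"rz": 0,"fingers": 1},{"x": 0,"y": 0,"z": -120,"rx": 0,"ry": 0,"rz": 0,"fingers": 1},{"x": 30,"y": -8,"z": -120,"rx": 0,"ry": 0,"rz": 0,"fingers": 1},{"x": 65,"y": -17,"z": -120,"rx": 0,"ry": 0,"rz": 0,"fingers": 1},{"x": 100,"y": -27,"z": -120,"rx": 0,"ry": 0,"rz": 0,"fingers": 1},{"x": 135,"y": -37,"z": -120,"rx": 0,"ry": 0,"rz": 0,"fingers": 1},{"x": 165,"y": -45,"z": -120,"rx": 0,"ry": 0,"rz": 0,"fingers": 1},{"x": 193,"y": -52,"z": -120,"rx": 0,"ry": 0,"rz": 0,"fingers": 1},{"x": 193,"y": -52,"z": -120,"rx": 0,"ry": 0,"rz": 0,"fingers": 1},{"x": 193,"y": -52,"z": -120,"rx": 0,"ry": 0,"rz": 0,"fingers": 1}]'

```text
time_s: 7.08
tool_pos: [0.5625, -0.026, 0.175]
tool_rot: [-180.0, 0.0, 70.0]
force: [-0.0, -0.4, -6.0]
grip_width: 0.0229
grasp_force: 30.0
```

Run:
```python
from h import *
print(sensors.get_obs()['tool_pos'])
c=shot('wrist','w3.png')
im=c['image'][:,:,::-1].copy()
for p,r in(((.5876,.0426),.025),((.5309,.0688),.02),((.5571,.1256),.017),((.6138,.0994),.014)):
    P=[w2pix(c,(p[0]+r*np.cos(a),p[1]+r*np.sin(a),.0335)) for a in np.linspace(0,6.28,40)]
    cv2.polylines(im,[np.int32(np.round(P))],True,(0,0,255),1)
    print(w2pix(c,(*p,.0335)))
cv2.imwrite('pics/w3m.png',im)
```

```text
[ 0.56254269 -0.02603987  0.17503111]
(np.float64(323.37855415300226), np.float64(135.75452345112603))
(np.float64(242.84199246201314), np.float64(128.78401195418832))
(np.float64(244.8198642608545), np.float64(39.16656481714742))
(np.float64(330.45830031920264), np.float64(47.05448707000835))
```

View pics/w3m.png

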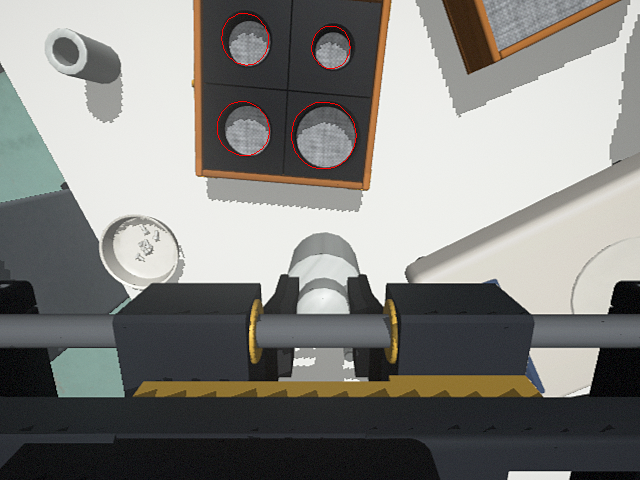

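The fitted circles lie on the well mouths: 500 (325,136), 200 (245,129), 100 (247,40), 50 (331,47). The weight hangs upright in the fingers.

Run:
```python
from h import *
print(delta(.5885,.0415,.0686,70))
```

```text
(array([ 72.9,   1. , 106.3]), array([ 0.   ,  0.001, -0.002]))
```

Request:
drive_tool --moves '[{"x": 25,"y": 1,"z": 0,"rx": 0,"ry": 0,"rz": 0,"fingers": 1},{"x": 55,"y": 1,"z": 0,"rx": 0,"ry": 0,"rz": 0,"fingers": 1},{"x": 73,"y": 1,"z": 20,"rx": 0,"ry": 0,"rz": 0,"fingers": 1},{"x": 73,"y": 1,"z": 45,"rx": 0,"ry": 0,"rz": 0,"fingers": 1},{"x": 73,"y": 1,"z": 65,"rx": 0,"ry": 0,"rz": 0,"fingers": 1},{"x": 73,"y": 1,"z": 80,"rx": 0,"ry": 0,"rz": 0,"fingers": 1},{"x": 73,"y": 1,"z": 90,"rx": 0,"ry": 0,"rz": 0,"fingers": 1},{"x": 73,"y": 1,"z": 97,"rx": 0,"ry": 0,"rz": 0,"fingers": 1},{"x": 73,"y": 1,"z": 102,"rx": 0,"ry": 0,"rz": 0,"fingers": 1},{"x": 73,"y": 1,"z": 104,"rx": 0,"ry": 0,"rz": 0,"fingers": 1},{"x": 73,"y": 1,"z": 104,"rx": 0,"ry": 0,"rz": 0,"fingers": 1}]'

```text
time_s: 8.5
tool_pos: [0.5891, 0.0433, 0.0708]
tool_rot: [180.0, -0.0, 70.0]
force: [0.7, 0.7, -5.6]
grip_width: 0.0231
grasp_force: 30.1
```

Still carrying 5.6 N; 2 mm to go.

Request:
drive_tool --moves '[{"x": 0,"y": 0,"z": 1,"rx": 0,"ry": 0,"rz": 0,"fingers": 1},{"x": 0,"y": 0,"z": 2,"rx": 0,"ry": 0,"rz": 0,"fingers": 1},{"x": 0,"y": 0,"z": 2.5,"rx": 0,"ry": 0,"rz": 0,"fingers": 1},{"x": 0,"y": 0,"z": 2.5,"rx": 0,"ry": 0,"rz": 0,"fingers": 1}]'

```text
time_s: 9.0
tool_pos: [0.5891, 0.0433, 0.0684]
tool_rot: [180.0, -0.0, 70.0]
force: [-0.6, -1.0, -2.9]
grip_width: 0.0229
grasp_force: 30.0
```

Request:
drive_tool --moves '[{"x": 0,"y": 0,"z": 0.5,"rx": 0,"ry": 0,"rz": 0,"fingers": 1},{"x": 0,"y": 0,"z": 0.5,"rx": 0,"ry": 0,"rz": 0,"fingers": 0.3},{"x": 0,"y": 0,"z": 0.5,"rx": 0,"ry": 0,"rz": 0,"fingers": 0.1},{"x": 0,"y": 0,"z": 0.5,"rx": 0,"ry": 0,"rz": 0,"fingers": 0.1},{"x": 0,"y": 0,"z": 0.5,"rx": 0,"ry": 0,"rz": 0,"fingers": 0.1},{"x": 0,"y": 0,"z": -10,"rx": 0,"ry": 0,"rz": 0,"fingers": 0.1},{"x": 0,"y": 0,"z": -35,"rx": 0,"ry": 0,"rz": 0,"fingers": 0.1},{"x": 0,"y": 0,"z": -65,"rx": 0,"ry": 0,"rz": 0,"fingers": 0.1},{"x": 0,"y": 0,"z": -90,"rx": 0,"ry": 0,"rz": 0,"fingers": 0.1},{"x": 0,"y": 0,"z": -90,"rx": 0,"ry": 0,"rz": 0,"fingers": 0.1}]'

```text
time_s: 10.25
tool_pos: [0.5906, 0.0432, 0.1609]
tool_rot: [179.8, -0.2, 70.0]
force: [-0.1, -0.3, 1.5]
grip_width: 0.0395
grasp_force: 0.0
```

Run:
```python
from h import *
print(delta(.4285,-.1645,.20,70))
```

```text
(array([-250.5,  -81.1,  -40.2]), array([ 0.004, -0.003, -0.   ]))
```

Request:
drive_tool --moves '[{"x": -35,"y": -11,"z": -20,"rx": 0,"ry": 0,"rz": 0,"fingers": 0.1},{"x": -75,"y": -24,"z": -40,"rx": 0,"ry": 0,"rz": 0,"fingers": 0.1},{"x": -120,"y": -39,"z": -40,"rx": 0,"ry": 0,"rz": 0,"fingers": 0.1},{"x": -165,"y": -54,"z": -40,"rx": 0,"ry": 0,"rz": 0,"fingers": 0.1},{"x": -210,"y": -68,"z": -40,"rx": 0,"ry": 0,"rz": 0,"fingers": 0.1},{"x": -250,"y": -81,"z": -40,"rx": 0,"ry": 0,"rz": 0,"fingers": 0.1},{"x": -250,"y": -81,"z": -40,"rx": 0,"ry": 0,"rz": 0,"fingers": 0.1},{"x": -250,"y": -81,"z": -40,"rx": 0,"ry": 0,"rz": 0,"fingers": 0.1}]'

```text
time_s: 11.25
tool_pos: [0.4274, -0.1632, 0.1977]
tool_rot: [-180.0, -0.0, 70.0]
force: [-0.2, 0.3, 0.2]
grip_width: 0.0391
grasp_force: 0.0
```

Run:
```python
from h import *
print(sensors.get_obs()['tool_pos'])
c=shot('wrist','w4.png')
im=c['image'][:,:,::-1].copy()
for n,p,r in(('200',(.443,-.1247,.052),.0095),('100',(.4365,-.2287,.041),.0075),('50',(.5346,-.31,.032),.006)):
    a,o,_=knob(c,p,r);print(n,np.round(a,1),np.round(o,1).tolist(),[pix2w(c,q[0],q[1],p[2]).round(4).tolist() for q in o])
    for q in o[:1]: cv2.circle(im,(int(q[0]),int(q[1])),int(q[2]),(0,0,255),1)
cv2.imwrite('pics/w4m.png',im)
```

```text
[ 0.42738098 -0.16323077  0.19771963]
200 [325.2 176.4  11.7] [[322.20001220703125, 175.5, 11.800000190734863], [322.0, 168.1999969482422, 13.100000381469727], [324.70001220703125, 168.1999969482422, 12.0], [326.0, 177.5, 12.0]] [[0.4409, -0.1232, 0.052], [0.4427, -0.1177, 0.052], [0.4448, -0.1184, 0.052], [0.4433, -0.1257, 0.052]]
100 [357.2 285.4   8.2] [[354.5, 284.0, 8.800000190734863], [355.0, 286.5, 9.100000381469727], [354.5, 281.70001220703125, 8.399999618530273]] [[0.4346, -0.2265, 0.041], [0.4343, -0.229, 0.041], [0.4353, -0.2244, 0.041]]
50 [478.9 322.8   6.2] [] []
```

View pics/w4m.png

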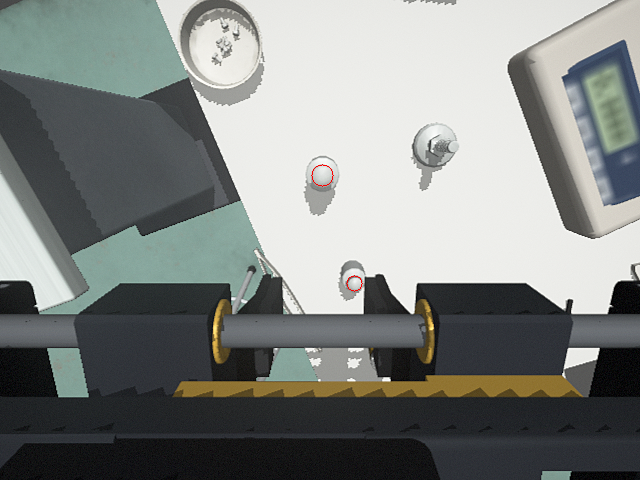

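The 200's knob is at (322,175), centred between the fingers.

Run:
```python
from h import *
print(delta(.4411,-.1235,.0435,70))
```

```text
(array([ 41.6,  -0.7, 154.3]), array([-0.   , -0.   ,  0.002]))
```

Request:
drive_tool --moves '[{"x": 20,"y": -0.7,"z": 30,"rx": 0,"ry": 0,"rz": 0,"fingers": 0.1},{"x": 42,"y": -0.7,"z": 60,"rx": 0,"ry": 0,"rz": 0,"fingers": 0.1},{"x": 42,"y": -0.7,"z": 95,"rx": 0,"ry": 0,"rz": 0,"fingers": 0.1},{"x": 42,"y": -0.7,"z": 125,"rx": 0,"ry": 0,"rz": 0,"fingers": 0.1},{"x": 42,"y": -0.7,"z": 145,"rx": 0,"ry": 0,"rz": 0,"fingers": 0.1},{"x": 42,"y": -0.7,"z": 154,"rx": 0,"ry": 0,"rz": 0,"fingers": 0.1},{"x": 42,"y": -0.7,"z": 154,"rx": 0,"ry": 0,"rz": 0,"fingers": 0.1},{"x": 42,"y": -0.7,"z": 154,"rx": 0,"ry": 0,"rz": 0,"fingers": 0.1}]'

```text
time_s: 12.3
tool_pos: [0.4418, -0.1242, 0.0448]
tool_rot: [179.9, -0.0, 70.0]
force: [-0.1, -0.2, -0.5]
grip_width: 0.0392
grasp_force: 0.0
```

Request:
drive_tool --moves '[{"x": 0,"y": -0.6,"z": 0.5,"rx": 0,"ry": 0,"rz": 0,"fingers": 0.3},{"x": 0,"y": -0.6,"z": 0.5,"rx": 0,"ry": 0,"rz": 0,"fingers": 0.45},{"x": 0,"y": -0.6,"z": 0.5,"rx": 0,"ry": 0,"rz": 0,"fingers": 0.6},{"x": 0,"y": -0.6,"z": 0.5,"rx": 0,"ry": 0,"rz": 0,"fingers": 0.8},{"x": 0,"y": -0.6,"z": 0.5,"rx": 0,"ry": 0,"rz": 0,"fingers": 1},{"x": 0,"y": -0.6,"z": 0.5,"rx": 0,"ry": 0,"rz": 0,"fingers": 1}]' --force 25

```text
time_s: 13.05
tool_pos: [0.4407, -0.1241, 0.0437]
tool_rot: [180.0, -0.0, 70.0]
force: [-0.6, -0.3, 0.7]
grip_width: 0.0184
grasp_force: 25.0
```

Run:
```python
from h import *
print(sensors.get_obs()['tool_pos'],delta(.5325,.0675,.17,70))
```

```text
[ 0.44069548 -0.12414534  0.0437188 ] (array([ 211.5,   20.8, -126.2]), array([ 0.001, -0.   ,  0.   ]))
```

Request:
drive_tool --moves '[{"x": 0,"y": 0,"z": -10,"rx": 0,"ry": 0,"rz": 0,"fingers": 1},{"x": 0,"y": 0,"z": -40,"rx": 0,"ry": 0,"rz": 0,"fingers": 1},{"x": 0,"y": 0,"z": -80,"rx": 0,"ry": 0,"rz": 0,"fingers": 1},{"x": 20,"y": 2,"z": -115,"rx": 0,"ry": 0,"rz": 0,"fingers": 1},{"x": 60,"y": 6,"z": -126,"rx": 0,"ry": 0,"rz": 0,"fingers": 1},{"x": 105,"y": 10,"z": -126,"rx": 0,"ry": 0,"rz": 0,"fingers": 1},{"x": 150,"y": 15,"z": -126,"rx": 0,"ry": 0,"rz": 0,"fingers": 1},{"x": 190,"y": 19,"z": -126,"rx": 0,"ry": 0,"rz": 0,"fingers": 1},{"x": 211,"y": 21,"z": -126,"rx": 0,"ry": 0,"rz": 0,"fingers": 1},{"x": 211,"y": 21,"z": -100,"rx": 0,"ry": 0,"rz": 0,"fingers": 1},{"x": 211,"y": 21,"z": -70,"rx": 0,"ry": 0,"rz": 0,"fingers": 1},{"x": 211,"y": 21,"z": -50,"rx": 0,"ry": 0,"rz": 0,"fingers": 1},{"x": 211,"y": 21,"z": -35,"rx": 0,"ry": 0,"rz": 0,"fingers": 1},{"x": 211,"y": 21,"z": -25,"rx": 0,"ry": 0,"rz": 0,"fingers": 1},{"x": 211,"y": 21,"z": -21,"rx": 0,"ry": 0,"rz": 0,"fingers": 1},{"x": 211,"y": 21,"z": -21,"rx": 0,"ry": 0,"rz": 0,"fingers": 1}]'

```text
time_s: 15.05
tool_pos: [0.5325, 0.067, 0.0648]
tool_rot: [180.0, -0.0, 70.0]
force: [0.8, -0.0, -2.0]
grip_width: 0.0179
grasp_force: 25.0
```

Request:
drive_tool --moves '[{"x": 0,"y": 0,"z": 1.5,"rx": 0,"ry": 0,"rz": 0,"fingers": 1},{"x": 0,"y": 0,"z": 2.5,"rx": 0,"ry": 0,"rz": 0,"fingers": 1},{"x": 0,"y": 0,"z": 3.5,"rx": 0,"ry": 0,"rz": 0,"fingers": 1},{"x": 0,"y": 0,"z": 3.5,"rx": 0,"ry": 0,"rz": 0,"fingers": 1}]'

```text
time_s: 15.55
tool_pos: [0.5325, 0.067, 0.0613]
tool_rot: [180.0, -0.0, 70.0]
force: [0.4, 0.2, -1.2]
grip_width: 0.0183
grasp_force: 25.0
```

Just about touching; ease down a little, release, rise.

Request:
drive_tool --moves '[{"x": 0,"y": 0,"z": 0.5,"rx": 0,"ry": 0,"rz": 0,"fingers": 1},{"x": 0,"y": 0,"z": 0.8,"rx": 0,"ry": 0,"rz": 0,"fingers": 1},{"x": 0,"y": 0,"z": 0.8,"rx": 0,"ry": 0,"rz": 0,"fingers": 0.4},{"x": 0,"y": 0,"z": 0.8,"rx": 0,"ry": 0,"rz": 0,"fingers": 0.25},{"x": 0,"y": 0,"z": 0.8,"rx": 0,"ry": 0,"rz": 0,"fingers": 0.25},{"x": 0,"y": 0,"z": -10,"rx": 0,"ry": 0,"rz": 0,"fingers": 0.25},{"x": 0,"y": 0,"z": -35,"rx": 0,"ry": 0,"rz": 0,"fingers": 0.25},{"x": 0,"y": 0,"z": -70,"rx": 0,"ry": 0,"rz": 0,"fingers": 0.25},{"x": 0,"y": 0,"z": -100,"rx": 0,"ry": 0,"rz": 0,"fingers": 0.25},{"x": 0,"y": 0,"z": -100,"rx": 0,"ry": 0,"rz": 0,"fingers": 0.25}]'

```text
time_s: 16.8
tool_pos: [0.5343, 0.0673, 0.1642]
tool_rot: [179.7, -0.2, 70.0]
force: [-0.4, 0.0, -1.1]
grip_width: 0.0329
grasp_force: 0.0
```

Run:
```python
from h import *
print(delta(.4210,-.2665,.19,70))
```

```text
(array([-352.3,    7.8,  -27.1]), array([ 0.005, -0.004, -0.   ]))
```

Request:
drive_tool --moves '[{"x": -35,"y": 1,"z": -15,"rx": 0,"ry": 0,"rz": 0,"fingers": 0.25},{"x": -75,"y": 2,"z": -27,"rx": 0,"ry": 0,"rz": 0,"fingers": 0.25},{"x": -120,"y": 3,"z": -27,"rx": 0,"ry": 0,"rz": 0,"fingers": 0.25},{"x": -165,"y": 4,"z": -27,"rx": 0,"ry": 0,"rz": 0,"fingers": 0.25},{"x": -210,"y": 5,"z": -27,"rx": 0,"ry": 0,"rz": 0,"fingers": 0.25},{"x": -255,"y": 6,"z": -27,"rx": 0,"ry": 0,"rz": 0,"fingers": 0.25},{"x": -300,"y": 7,"z": -27,"rx": 0,"ry": 0,"rz": 0,"fingers": 0.25},{"x": -335,"y": 8,"z": -27,"rx": 0,"ry": 0,"rz": 0,"fingers": 0.25},{"x": -352,"y": 8,"z": -27,"rx": 0,"ry": 0,"rz": 0,"fingers": 0.25},{"x": -352,"y": 8,"z": -27,"rx": 0,"ry": 0,"rz": 0,"fingers": 0.25},{"x": -352,"y": 8,"z": -27,"rx": 0,"ry": 0,"rz": 0,"fingers": 0.25}]'

```text
time_s: 18.18
tool_pos: [0.4196, -0.2653, 0.1876]
tool_rot: [-180.0, -0.0, 70.1]
force: [0.3, -0.3, -0.2]
grip_width: 0.0326
grasp_force: 0.0
```

Run:
```python
from h import *
print(sensors.get_obs()['tool_pos'])
c=shot('wrist','w5.png')
im=c['image'][:,:,::-1].copy()
for n,p,r in(('100',(.435,-.2275,.041),.0075),('50',(.5346,-.31,.032),.006)):
    a,o,_=knob(c,p,r);print(n,np.round(a,1),np.round(o,1).tolist(),[pix2w(c,q[0],q[1],p[2]).round(4).tolist() for q in o])
    for q in o[:1]: cv2.circle(im,(int(q[0]),int(q[1])),int(q[2]),(0,0,255),1)
cv2.imwrite('pics/w5m.png',im[80:330,200:560])
```

```text
[ 0.41964914 -0.26532861  0.18761108]
100 [325.4 177.2   9.2] [[324.20001220703125, 180.6999969482422, 10.100000381469727], [326.70001220703125, 180.5, 10.100000381469727], [327.5, 172.0, 9.800000190734863], [326.70001220703125, 178.5, 10.399999618530273]] [[0.4332, -0.2299, 0.041], [0.4351, -0.2304, 0.041], [0.438, -0.2241, 0.041], [0.4357, -0.2289, 0.041]]
50 [465.1 226.6   6.9] [[463.5, 228.0, 6.400000095367432], [450.0, 220.1999969482422, 5.900000095367432], [464.0, 225.6999969482422, 6.199999809265137]] [[0.533, -0.3107, 0.032], [0.5236, -0.3, 0.032], [0.5339, -0.3089, 0.032]]
```

View pics/w5m.png

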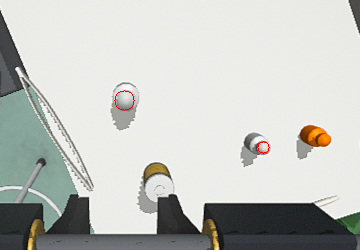

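The crop shows the 100's knob at (324,180) full-frame, the battery below it, and the 50 at (463,228) beside the orange copy. Taking the 100.

Run:
```python
from h import *
print(delta(.4341,-.229,.036,70))
```

```text
(array([ 38.8,   1.2, 151.7]), array([-0.001, -0.   ,  0.002]))
```

Request:
drive_tool --moves '[{"x": 20,"y": 1,"z": 30,"rx": 0,"ry": 0,"rz": 0,"fingers": 0.25},{"x": 39,"y": 1.2,"z": 60,"rx": 0,"ry": 0,"rz": 0,"fingers": 0.25},{"x": 39,"y": 1.2,"z": 95,"rx": 0,"ry": 0,"rz": 0,"fingers": 0.25},{"x": 39,"y": 1.2,"z": 125,"rx": 0,"ry": 0,"rz": 0,"fingers": 0.25},{"x": 39,"y": 1.2,"z": 142,"rx": 0,"ry": 0,"rz": 0,"fingers": 0.25},{"x": 39,"y": 1.2,"z": 151,"rx": 0,"ry": 0,"rz": 0,"fingers": 0.25},{"x": 39,"y": 1.2,"z": 151,"rx": 0,"ry": 0,"rz": 0,"fingers": 0.25},{"x": 39,"y": 1.2,"z": 151,"rx": 0,"ry": 0,"rz": 0,"fingers": 0.25}]'

```text
time_s: 19.23
tool_pos: [0.4347, -0.2306, 0.038]
tool_rot: [179.9, -0.0, 70.0]
force: [-0.3, 0.1, 0.7]
grip_width: 0.0326
grasp_force: 0.0
```

Request:
drive_tool --moves '[{"x": 1,"y": -0.5,"z": 1,"rx": 0,"ry": 0,"rz": 0,"fingers": 0.4},{"x": 1,"y": -0.5,"z": 1,"rx": 0,"ry": 0,"rz": 0,"fingers": 0.5},{"x": 1,"y": -0.5,"z": 1,"rx": 0,"ry": 0,"rz": 0,"fingers": 0.65},{"x": 1,"y": -0.5,"z": 1,"rx": 0,"ry": 0,"rz": 0,"fingers": 0.8},{"x": 1,"y": -0.5,"z": 1,"rx": 0,"ry": 0,"rz": 0,"fingers": 1},{"x": 1,"y": -0.5,"z": 1,"rx": 0,"ry": 0,"rz": 0,"fingers": 1}]' --force 18

```text
time_s: 19.98
tool_pos: [0.434, -0.2292, 0.0362]
tool_rot: [180.0, -0.0, 70.0]
force: [-0.3, 0.1, 0.3]
grip_width: 0.0137
grasp_force: 18.0
```

Run:
```python
from h import *
print(sensors.get_obs()['tool_pos'],delta(.558,.125,.17,70))
```

```text
[ 0.43400161 -0.2291947   0.03615422] (array([ 375.3,   -4.5, -133.8]), array([ 0., -0.,  0.]))
```

Request:
drive_tool --moves '[{"x": 0,"y": 0,"z": -10,"rx": 0,"ry": 0,"rz": 0,"fingers": 1},{"x": 0,"y": 0,"z": -40,"rx": 0,"ry": 0,"rz": 0,"fingers": 1},{"x": 0,"y": 0,"z": -85,"rx": 0,"ry": 0,"rz": 0,"fingers": 1},{"x": 25,"y": 0,"z": -120,"rx": 0,"ry": 0,"rz": 0,"fingers": 1},{"x": 65,"y": -1,"z": -134,"rx": 0,"ry": 0,"rz": -0.05,"fingers": 1},{"x": 110,"y": -1,"z": -134,"rx": 0,"ry": 0,"rz": -0.1,"fingers": 1},{"x": 155,"y": -2,"z": -134,"rx": 0,"ry": 0,"rz": -0.15,"fingers": 1},{"x": 200,"y": -2,"z": -134,"rx": 0,"ry": 0,"rz": -0.2,"fingers": 1},{"x": 245,"y": -3,"z": -134,"rx": 0,"ry": 0,"rz": -0.25,"fingers": 1},{"x": 290,"y": -3,"z": -134,"rx": 0,"ry": 0,"rz": -0.3,"fingers": 1},{"x": 330,"y": -4,"z": -134,"rx": 0,"ry": 0,"rz": -0.35,"fingers": 1},{"x": 360,"y": -4,"z": -134,"rx": 0,"ry": 0,"rz": -0.35,"fingers": 1},{"x": 375,"y": -4.5,"z": -134,"rx": 0,"ry": 0,"rz": -0.35,"fingers": 1},{"x": 375,"y": -4.5,"z": -134,"rx": 0,"ry": 0,"rz": -0.35,"fingers": 1},{"x": 375,"y": -4.5,"z": -134,"rx": 0,"ry": 0,"rz": -0.35,"fingers": 1}]'

```text
time_s: 21.85
tool_pos: [0.5577, 0.1227, 0.1701]
tool_rot: [-180.0, 0.0, 89.9]
force: [0.6, -0.7, -1.6]
grip_width: 0.014
grasp_force: 18.0
```

Run:
```python
from h import *
o=sensors.get_obs();print(o['tool_pos'],o['tool_rot'],delta(.558,.125,.0557,90))
c=shot('scene','s2.png')
cv2.imwrite('pics/s2c.png',cv2.resize(c['image'][60:320,140:460,::-1],(640,520)))
```

```text
[0.55767814 0.12271954 0.1701305 ] [-1.79985904e+02  4.63254935e-02  8.99069321e+01] (array([  2.4,   0.3, 114.4]), array([-0.   ,  0.001, -0.002]))
```

View pics/s2c.png

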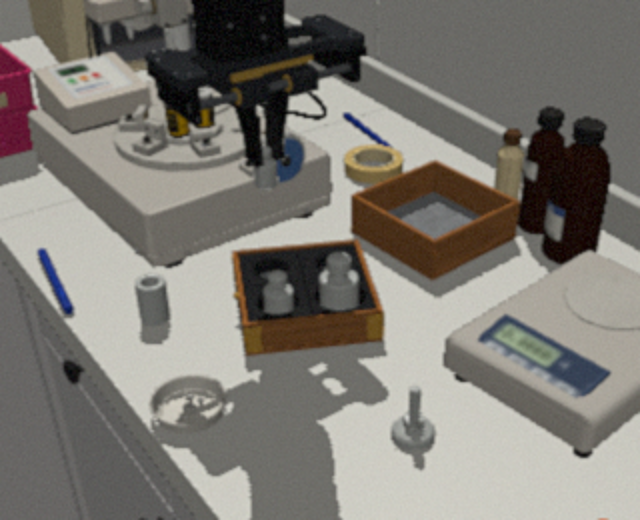

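The scene crop shows the 500 at (340,285) and the 200 at (278,293) upright in their wells. The 100 hangs over the case, and the press base is low. Lowering.

Request:
drive_tool --moves '[{"x": 2,"y": 0.3,"z": 25,"rx": 0,"ry": 0,"rz": 0,"fingers": 1},{"x": 2,"y": 0.3,"z": 55,"rx": 0,"ry": 0,"rz": 0,"fingers": 1},{"x": 2,"y": 0.3,"z": 80,"rx": 0,"ry": 0,"rz": 0,"fingers": 1},{"x": 2,"y": 0.3,"z": 97,"rx": 0,"ry": 0,"rz": 0,"fingers": 1},{"x": 2,"y": 0.3,"z": 107,"rx": 0,"ry": 0,"rz": 0,"fingers": 1},{"x": 2,"y": 0.3,"z": 111,"rx": 0,"ry": 0,"rz": 0,"fingers": 1},{"x": 2,"y": 0.3,"z": 111,"rx": 0,"ry": 0,"rz": 0,"fingers": 1},{"x": 2,"y": 0.3,"z": 112,"rx": 0,"ry": 0,"rz": 0,"fingers": 1},{"x": 2,"y": 0.3,"z": 112,"rx": 0,"ry": 0,"rz": 0,"fingers": 1}]'

```text
time_s: 23.02
tool_pos: [0.5584, 0.127, 0.0585]
tool_rot: [180.0, -0.0, 90.1]
force: [-0.8, -0.3, -0.4]
grip_width: 0.0138
grasp_force: 18.0
```

Request:
drive_tool --moves '[{"x": -1.5,"y": 0,"z": 1,"rx": 0,"ry": 0,"rz": 0,"fingers": 1},{"x": -1.5,"y": 0,"z": 2,"rx": 0,"ry": 0,"rz": 0,"fingers": 1},{"x": -1.5,"y": 0,"z": 3,"rx": 0,"ry": 0,"rz": 0,"fingers": 1},{"x": -1.5,"y": 0,"z": 3,"rx": 0,"ry": 0,"rz": 0,"fingers": 1},{"x": -1.5,"y": 0,"z": 3,"rx": 0,"ry": 0,"rz": 0,"fingers": 1}]'

```text
time_s: 23.65
tool_pos: [0.5585, 0.1253, 0.0555]
tool_rot: [180.0, -0.0, 90.1]
force: [-0.6, -0.8, 2.9]
grip_width: 0.0138
grasp_force: 18.0
```

Contact with the floor (+2.9 N), so I'm releasing and rising, then heading for the 50.

Request:
drive_tool --moves '[{"x": -1.5,"y": 0,"z": 2.8,"rx": 0,"ry": 0,"rz": 0,"fingers": 0.5},{"x": -1.5,"y": 0,"z": 2.8,"rx": 0,"ry": 0,"rz": 0,"fingers": 0.35},{"x": -1.5,"y": 0,"z": 2.8,"rx": 0,"ry": 0,"rz": 0,"fingers": 0.35},{"x": -1.5,"y": 0,"z": -8,"rx": 0,"ry": 0,"rz": 0,"fingers": 0.35},{"x": -1.5,"y": 0,"z": -35,"rx": 0,"ry": 0,"rz": 0,"fingers": 0.35},{"x": -1.5,"y": 0,"z": -70,"rx": 0,"ry": 0,"rz": 0,"fingers": 0.35},{"x": -1.5,"y": 0,"z": -115,"rx": 0,"ry": 0,"rz": 0,"fingers": 0.35},{"x": -1.5,"y": 0,"z": -115,"rx": 0,"ry": 0,"rz": 0,"fingers": 0.35}]'

```text
time_s: 24.65
tool_pos: [0.5603, 0.1241, 0.1739]
tool_rot: [179.6, -0.2, 90.0]
force: [0.7, 0.7, 0.3]
grip_width: 0.0284
grasp_force: 0.0
```

Run:
```python
from h import *
# want weight 40 mm ahead along tool x at yaw 150
y=150;a=np.radians(y);w=np.array([.534,-.3098])-.04*np.array([np.cos(a),np.sin(a)])
print(w,delta(*w,.18,y), sensors.get_obs()['qpos'])
```

```text
[ 0.56864102 -0.3298    ] (array([-453.9,    8. ,   -7.3]), array([ 7.000e-03,  1.000e-03, -1.046e+00])) [-46.64252945  12.10813714  35.97955009 100.08831025  -7.63667078
  69.84166671  -8.62730653]
```

Request:
drive_tool --moves '[{"x": -40,"y": 1,"z": -7,"rx": 0,"ry": 0,"rz": 0,"fingers": 0.35},{"x": -85,"y": 2,"z": -7,"rx": 0,"ry": 0,"rz": -0.1,"fingers": 0.35},{"x": -130,"y": 2,"z": -7,"rx": 0,"ry": 0,"rz": -0.22,"fingers": 0.35},{"x": -175,"y": 3,"z": -7,"rx": 0,"ry": 0,"rz": -0.34,"fingers": 0.35},{"x": -220,"y": 4,"z": -7,"rx": 0,"ry": 0,"rz": -0.46,"fingers": 0.35},{"x": -265,"y": 5,"z": -7,"rx": 0,"ry": 0,"rz": -0.58,"fingers": 0.35},{"x": -310,"y": 5,"z": -7,"rx": 0,"ry": 0,"rz": -0.7,"fingers": 0.35},{"x": -355,"y": 6,"z": -7,"rx": 0,"ry": 0,"rz": -0.82,"fingers": 0.35},{"x": -400,"y": 7,"z": -7,"rx": 0,"ry": 0,"rz": -0.94,"fingers": 0.35},{"x": -440,"y": 8,"z": -7,"rx": 0,"ry": 0,"rz": -1.046,"fingers": 0.35},{"x": -454,"y": 8,"z": -7,"rx": 0,"ry": 0,"rz": -1.046,"fingers": 0.35},{"x": -454,"y": 8,"z": -7,"rx": 0,"ry": 0,"rz": -1.046,"fingers": 0.35},{"x": -454,"y": 8,"z": -7,"rx": 0,"ry": 0,"rz": -1.046,"fingers": 0.35}]'

```text
time_s: 26.28
tool_pos: [0.5672, -0.3278, 0.1765]
tool_rot: [179.9, -0.1, 150.1]
force: [-0.4, 0.1, 1.0]
grip_width: 0.0281
grasp_force: 0.0
```

Run:
```python
from h import *
o=sensors.get_obs();print(o['tool_pos'],o['tool_rot'],o['grip_width'])
c=shot('wrist','w6.png')
im=c['image'][:,:,::-1].copy()
p=(.534,-.3098,.032)
a,o,_=knob(c,p,.006);print(np.round(a,1),np.round(o,1).tolist(),[pix2w(c,q[0],q[1],p[2]).round(4).tolist() for q in o])
for q in o[:1]: cv2.circle(im,(int(q[0]),int(q[1])),int(q[2]),(0,0,255),1)
cv2.imwrite('pics/w6m.png',cv2.resize(im[80:330,200:460],None,fx=2,fy=2))
```

```text
[ 0.56717492 -0.32775154  0.17651072] [ 1.79915972e+02 -7.55223089e-02  1.50087680e+02] 0.028104683891908764
[323.2 183.2   7.4] [[322.20001220703125, 185.0, 8.100000381469727]] [[0.5349, -0.3112, 0.032]]
```

View pics/w6m.png

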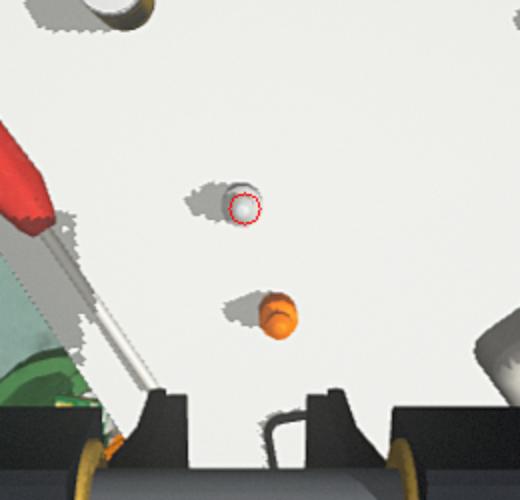

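The crop shows the grey 50 at (322,185) full-frame on the finger centreline, with the orange copy clear behind the fingers.

Run:
```python
from h import *
print(delta(.5346,-.3106,.0285,150))
```

```text
(array([ 36.8,  -1.7, 148.3]), array([ 0.001, -0.001,  0.002]))
```

Request:
drive_tool --moves '[{"x": 20,"y": -1,"z": 20,"rx": 0,"ry": 0,"rz": 0,"fingers": 0.35},{"x": 37,"y": -1.2,"z": 45,"rx": 0,"ry": 0,"rz": 0,"fingers": 0.35},{"x": 37,"y": -1.2,"z": 80,"rx": 0,"ry": 0,"rz": 0,"fingers": 0.35},{"x": 37,"y": -1.2,"z": 115,"rx": 0,"ry": 0,"rz": 0,"fingers": 0.35},{"x": 37,"y": -1.2,"z": 135,"rx": 0,"ry": 0,"rz": 0,"fingers": 0.35},{"x": 37,"y": -1.2,"z": 146,"rx": 0,"ry": 0,"rz": 0,"fingers": 0.35},{"x": 37,"y": -1.2,"z": 147,"rx": 0,"ry": 0,"rz": 0,"fingers": 0.35},{"x": 37,"y": -1.2,"z": 147,"rx": 0,"ry": 0,"rz": 0,"fingers": 0.35}]'

```text
time_s: 27.32
tool_pos: [0.5347, -0.3132, 0.0311]
tool_rot: [180.0, 0.1, 150.0]
force: [0.7, -0.8, -0.5]
grip_width: 0.0282
grasp_force: 0.0
```

Request:
drive_tool --moves '[{"x": 1,"y": 1.7,"z": 1,"rx": 0,"ry": 0,"rz": 0,"fingers": 0.35},{"x": 1,"y": 1.7,"z": 2,"rx": 0,"ry": 0,"rz": 0,"fingers": 0.35},{"x": 1,"y": 1.7,"z": 2,"rx": 0,"ry": 0,"rz": 0,"fingers": 0.35}]'

```text
time_s: 27.7
tool_pos: [0.534, -0.3107, 0.0282]
tool_rot: [180.0, 0.0, 150.0]
force: [0.5, 0.3, 0.4]
grip_width: 0.0285
grasp_force: 0.0
```

Request:
drive_tool --moves '[{"x": -0.5,"y": 0,"z": 0,"rx": 0,"ry": 0,"rz": 0,"fingers": 0.5},{"x": -0.5,"y": 0,"z": 0,"rx": 0,"ry": 0,"rz": 0,"fingers": 0.6},{"x": -0.5,"y": 0,"z": 0,"rx": 0,"ry": 0,"rz": 0,"fingers": 0.7},{"x": -0.5,"y": 0,"z": 0,"rx": 0,"ry": 0,"rz": 0,"fingers": 0.85},{"x": -0.5,"y": 0,"z": 0,"rx": 0,"ry": 0,"rz": 0,"fingers": 1},{"x": -0.5,"y": 0,"z": 0,"rx": 0,"ry": 0,"rz": 0,"fingers": 1}]' --force 12

```text
time_s: 28.45
tool_pos: [0.5344, -0.311, 0.028]
tool_rot: [180.0, 0.0, 150.0]
force: [-0.5, -0.1, -0.5]
grip_width: 0.0115
grasp_force: 12.0
```

Run:
```python
from h import *
print(sensors.get_obs()['tool_pos'],delta(.614,.0985,.17,65))
```

```text
[ 0.53435392 -0.31099605  0.0280436 ] (array([ 135.8,  394.4, -141.9]), array([ 0.   , -0.   ,  1.483]))
```

Request:
drive_tool --moves '[{"x": 0,"y": 0,"z": -10,"rx": 0,"ry": 0,"rz": 0,"fingers": 1},{"x": 0,"y": 0,"z": -40,"rx": 0,"ry": 0,"rz": 0,"fingers": 1},{"x": 0,"y": 0,"z": -85,"rx": 0,"ry": 0,"rz": 0,"fingers": 1},{"x": 0,"y": 0,"z": -130,"rx": 0,"ry": 0,"rz": 0,"fingers": 1},{"x": 14,"y": 40,"z": -142,"rx": 0,"ry": 0,"rz": 0.1,"fingers": 1},{"x": 28,"y": 80,"z": -142,"rx": 0,"ry": 0,"rz": 0.2,"fingers": 1},{"x": 42,"y": 122,"z": -142,"rx": 0,"ry": 0,"rz": 0.3,"fingers": 1},{"x": 56,"y": 164,"z": -142,"rx": 0,"ry": 0,"rz": 0.42,"fingers": 1},{"x": 70,"y": 206,"z": -142,"rx": 0,"ry": 0,"rz": 0.54,"fingers": 1},{"x": 85,"y": 248,"z": -142,"rx": 0,"ry": 0,"rz": 0.66,"fingers": 1},{"x": 100,"y": 290,"z": -142,"rx": 0,"ry": 0,"rz": 0.78,"fingers": 1},{"x": 114,"y": 332,"z": -142,"rx": 0,"ry": 0,"rz": 0.9,"fingers": 1},{"x": 128,"y": 372,"z": -142,"rx": 0,"ry": 0,"rz": 1.0,"fingers": 1},{"x": 136,"y": 394.4,"z": -142,"rx": 0,"ry": 0,"rz": 1.047,"fingers": 1},{"x": 136,"y": 394.4,"z": -142,"rx": 0,"ry": 0,"rz": 1.047,"fingers": 1},{"x": 136,"y": 394.4,"z": -142,"rx": 0,"ry": 0,"rz": 1.047,"fingers": 1},{"x": 136,"y": 394.4,"z": -142,"rx": 0,"ry": 0,"rz": 1.047,"fingers": 1}]'

```text
time_s: 30.58
tool_pos: [0.6138, 0.0963, 0.1705]
tool_rot: [180.0, 0.0, 89.9]
force: [-0.7, 0.2, -0.1]
grip_width: 0.0112
grasp_force: 12.0
```

Run:
```python
from h import *
o=sensors.get_obs();print(o['tool_pos'],o['tool_rot'],delta(.614,.0985,.0495,90))
```

```text
[0.61381972 0.09625494 0.17045638] [1.79979598e+02 1.59786165e-02 8.98527271e+01] (array([2.30e+00, 1.00e-01, 1.21e+02]), array([ 0.   ,  0.   , -0.003]))
```

Request:
drive_tool --moves '[{"x": 1,"y": 0,"z": 30,"rx": 0,"ry": 0,"rz": 0,"fingers": 1},{"x": 1,"y": 0,"z": 60,"rx": 0,"ry": 0,"rz": 0,"fingers": 1},{"x": 1,"y": 0,"z": 85,"rx": 0,"ry": 0,"rz": 0,"fingers": 1},{"x": 1,"y": 0,"z": 103,"rx": 0,"ry": 0,"rz": 0,"fingers": 1},{"x": 1,"y": 0,"z": 113,"rx": 0,"ry": 0,"rz": 0,"fingers": 1},{"x": 1,"y": 0,"z": 117,"rx": 0,"ry": 0,"rz": 0,"fingers": 1},{"x": 1,"y": 0,"z": 118,"rx": 0,"ry": 0,"rz": 0,"fingers": 1},{"x": 1,"y": 0,"z": 118,"rx": 0,"ry": 0,"rz": 0,"fingers": 1}]'

```text
time_s: 31.58
tool_pos: [0.6143, 0.0997, 0.0528]
tool_rot: [179.9, -0.0, 90.0]
force: [0.2, -0.2, -0.2]
grip_width: 0.011
grasp_force: 12.0
```

Request:
drive_tool --moves '[{"x": -1,"y": 0,"z": 1,"rx": 0,"ry": 0,"rz": 0,"fingers": 1},{"x": -1,"y": 0,"z": 2,"rx": 0,"ry": 0,"rz": 0,"fingers": 1},{"x": -1,"y": 0,"z": 3,"rx": 0,"ry": 0,"rz": 0,"fingers": 1},{"x": -1,"y": 0,"z": 3.4,"rx": 0,"ry": 0,"rz": 0,"fingers": 1},{"x": -1,"y": 0,"z": 3.4,"rx": 0,"ry": 0,"rz": 0,"fingers": 1}]'

```text
time_s: 32.2
tool_pos: [0.6141, 0.0986, 0.0495]
tool_rot: [180.0, -0.0, 90.0]
force: [-1.9, 0.9, 5.3]
grip_width: 0.0114
grasp_force: 12.0
```

Contact; release and rise.

Request:
drive_tool --moves '[{"x": -1,"y": 0,"z": 3,"rx": 0,"ry": 0,"rz": 0,"fingers": 0.6},{"x": -1,"y": 0,"z": 3,"rx": 0,"ry": 0,"rz": 0,"fingers": 0.4},{"x": -1,"y": 0,"z": 3,"rx": 0,"ry": 0,"rz": 0,"fingers": 0.4},{"x": -1,"y": 0,"z": -8,"rx": 0,"ry": 0,"rz": 0,"fingers": 0.4},{"x": -1,"y": 0,"z": -35,"rx": 0,"ry": 0,"rz": 0,"fingers": 0.4},{"x": -1,"y": 0,"z": -70,"rx": 0,"ry": 0,"rz": 0,"fingers": 0.4},{"x": -30,"y": 0,"z": -115,"rx": 0,"ry": 0,"rz": 0,"fingers": 0.4},{"x": -75,"y": 0,"z": -140,"rx": 0,"ry": 0,"rz": 0,"fingers": 0.4},{"x": -115,"y": 0,"z": -150,"rx": 0,"ry": 0,"rz": 0,"fingers": 0.4},{"x": -115,"y": 0,"z": -150,"rx": 0,"ry": 0,"rz": 0,"fingers": 0.4},{"x": -115,"y": 0,"z": -150,"rx": 0,"ry": 0,"rz": 0,"fingers": 0.4}]'

```text
time_s: 33.58
tool_pos: [0.6135, -0.0157, 0.1984]
tool_rot: [-180.0, -0.1, 90.0]
force: [0.2, 0.2, -1.0]
grip_width: 0.0264
grasp_force: 0.0
```

Run:
```python
from h import *
a=shot('wrist','w7.png')['image'];b=shot('scene','s3.png')['image']
m=np.hstack([cv2.resize(a[0:280,140:440],(400,373)),cv2.resize(b[130:410,140:440],(400,373))])
cv2.imwrite('pics/fin.png',m[:,:,::-1])
```

```text
(no output)
```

View pics/fin.png

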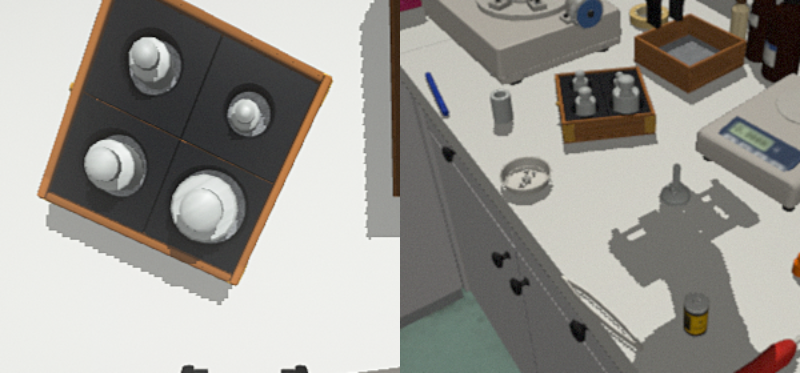

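The wrist half shows all four weights upright in their wells: 100 (150,55), 50 (247,115), 200 (113,165), 500 (207,205). The sleeve, foot and battery still stand untouched.

```bash
python3 -c "
from h import *
print(workorder.sign_off())"
```

```text
the job is handed in; nothing more can be done
None
```

All four check weights are upright in their own wells and the sleeve and levelling foot were left standing where they were; I handed the job in at about 34 s on the robot's clock.

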